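Stow the canisters in order of height on the van's rail board

ROBOT

A 7-joint arm with a two-finger parallel gripper is mounted at the origin on the work surface. World frame = base frame: x ahead of the robot, y to its left, z up, the work surface at z = 0. Lengths are in m, angles in rad, forces in N, time in s.
With the tool pointing down it reaches from about 0.4 to 0.85 m from the base axis. Payload 4.5 kg.
Tool frame: the origin (TCP) lies between the finger pads; the fingertips stand 11 mm ahead of it and the grasp point (between the pads) lies 8 mm behind it (r.tip_reach is the distance from the TCP to the fingertips, in m); x points along the fingers, y is the direction in which the jaws open and shut, and the axes are right-handed (so a half turn about x gives the same grasp; the last joint's range is limited). The gripper opens to 88 mm and grips with 3 to 60 N. Pads are 18 mm wide; open, the fingers measure 123 mm over their backs; the gripper's body (75 mm by 187 mm) begins 45 mm behind the grasp point.
Start: joints at [-1.25, 0.689, -0.195, 1.565, 0.157, 0.902, -0.215], TCP at [0.177, 0.6, 0.25] pointing down, gripper open.
Joint ranges: [-3.01, 3.01], [-0.46, 2.08], [-1.47, 1.51], [0.13, 2.56], [-1, 4.14], [0.04, 2.09], [-2.66, 2.66]. Speed limits (rad/s): [2.57, 2.57, 3.14, 3.14, 3.14, 3.14, 3.14].

INTERFACE

Orientations are given as a unit quaternion [x, y, z, w].
In Python, from plant import r gives the robot as it stands.
- The arm moves only by the tool drive_tool, never from a script. Its argument "deltas" is a list of rows, each a list of 3 entries, a list of its own where there are three numbers: the turn, a rotation vector about the tool's x, y, z in degrees, then the shift along the tool's x, y, z in cm, then the finger opening in cm, from 0 to 8.81. A call has 1 to 12 rows; each row shifts and turns the commanded pose from where the row before left it, along the tool's axes as they then stand; what a row does not reach is not made up. A row lasts 1/12 s, in which the tool goes at most 41.7 mm and 7.16 degrees, less where a joint would pass 70% of its speed; a pose out of reach is approached as far as the arm can. A call is refused whole if a number of a shift passes 4.17 or a number of a turn 7.16, either way. A call with a gripper value outside its range is refused whole. The fingers move at their own pace and stop on an object; "force" is the grip in N (left out, the last holds). Time passes only in rows, so rows that do not move let the fingers close. It gives the time, the measured TCP pose, the force and the opening at its end, in the units of the state.
- r.get_state(): the state, without advancing time (a new reading comes with each control period).
- r.snapshot(name): name is "side" or "top"; returns a dict with "color" (420x560x3 uint8, red, green, blue), "fov_y" (degrees; the focal length in pixels is half the picture's height over the tangent of half this angle, whatever the lens; pixels are square), "cx", "cy" (the principal point, pixels), "extrinsics" (4x4, takes a point from world to camera coordinates). Camera axes: x right, y up, looking along -z (the intrinsics and any distortion apply to the point x, -y, -z); pixel columns grow to the right and rows downward; lengths in m; the calibration is good to about 2 mm. A picture is of the moment at which its call begins. There is no depth.
- r.finish_job(): hands the job in, once; it reports no verdict.
The state is a dict: "clock": time; "q": joint angles; "qd": joint speeds; "joint_torque": joint torques, N m; "tool_pos": TCP position; "eef_rot": TCP orientation; "contact_force": force on the tool from outside, world axes, zero at the start; "moment": the same for the moment, N m; "opening": opening from 0.0 (shut) to 1.0 (fully open).
Only numpy, scipy, OpenCV 4.12 (cv2) and the standard library are available. Lean on these libraries where they do the work, as an engineer would, in place of code of your own. Each camera call takes 0.05 s, during which the arm holds its last target. There are 200 camera calls.

TASK

Line up the four canisters along the rail board for the drive, one standing upright in the middle of each black rubber pad, in falling order of height: the tallest on the pad next to the big wine-red tin with the clip-on lid, down to the shortest on the pad next to the lilac bowl. The tin and that bowl, which stand at the two ends of the board, stay where they are, and no canister may be tipped over on the way.

Things in the scene. Friction and masses are not known exactly. Their poses are not given: they have to be found in the camera images.
- can_red_center (a point): the tallest of four round canisters of one set: upright closed cylinder of cream-coloured metal, diameter 56, height 100, with a red push-on lid that does not come off. The point is its centre, 50 above its underside and 50 below its lid's top; its z axis points up. Loose, 0.3 kg give or take 30 percent. Too tall for many grippers to take at its centre: grip it 25 to 30 below the lid's top.
- can_yellow_center (a point): the second tallest of four round canisters of one set: upright closed cylinder of cream-coloured metal, diameter 56, height 82, with a yellow push-on lid that does not come off. The point is its centre, 41 above its underside and 41 below its lid's top; its z axis points up. Loose, 0.25 kg give or take 30 percent. Too tall for many grippers to take at its centre: grip it 25 to 30 below the lid's top.
- can_blue_center (a point): the second shortest of four round canisters of one set: upright closed cylinder of cream-coloured metal, diameter 56, height 64, with a blue push-on lid that does not come off. The point is its centre, 32 above its underside and 32 below its lid's top; its z axis points up. Loose, 0.2 kg give or take 30 percent.
- can_white_center (a point): the shortest of four round canisters of one set: upright closed cylinder of cream-coloured metal, diameter 56, height 46, with a white push-on lid that does not come off. The point is its centre, 23 above its underside and 23 below its lid's top; its z axis points up. Loose, 0.15 kg give or take 30 percent.
- pad_1_top (a point): black rubber pad 1 of four equal round ones, diameter 76, 4 thick, fixed in a straight row at 90 spacing, counted 1 to 4 from the robot's left (+y) to its right. The point is the centre of its top face, 14 above the counter; z up, y along the row towards pad 1. The board is plywood, 144 deep, 370 long, 10 thick, lying on the counter.
- pad_2_top (a point): black rubber pad 2 of four equal round ones, diameter 76, 4 thick, fixed in a straight row at 90 spacing, counted 1 to 4 from the robot's left (+y) to its right. The point is the centre of its top face, 14 above the counter; z up, y along the row towards pad 1. A steel rail of 6 mm bar, top 33 above the counter, runs along the board's far edge, its near face 69 beyond the row's centre line.
- pad_3_top (a point): black rubber pad 3 of four equal round ones, diameter 76, 4 thick, fixed in a straight row at 90 spacing, counted 1 to 4 from the robot's left (+y) to its right. The point is the centre of its top face, 14 above the counter; z up, y along the row towards pad 1. The row as a whole lies and points differently each time.
- pad_4_top (a point): black rubber pad 4 of four equal round ones, diameter 76, 4 thick, fixed in a straight row at 90 spacing, counted 1 to 4 from the robot's left (+y) to its right. The point is the centre of its top face, 14 above the counter; z up, y along the row towards pad 1. This is the pad farthest to the robot's right.
- clip_tin: round wine-red tin with a cream band and a steel lid held by two steel catches, diameter 113 (124 over the catches), height 108; it stands on the counter just beyond one end of the board, either end, about 125 from the centre of the nearest pad. Origin at the centre of its underside, z up. Loose, 0.7 kg.
- bowl_a: open lilac plastic bowl, rim diameter 116, height 48, on the counter beyond the board's other end, about 125 from the nearest pad's centre. Origin: centre of underside. Loose. (Its twin stands near the robot's base. Two shakers, 38 wide, 68 high, and an egg cup, 45 wide, 48 high, stand among the canisters, at least 25 from them.)
Mind the look-alikes: they are no part of the job. Leave any green or orange look-alike of the clip_tin alone.

How it is judged:
By the outcome, as a careful person would: the job done as asked, in the order asked, and still so for the second after the job is handed in, with the robot touching nothing.
It also fails if it takes over 96 s, if anything falls off the work surface, if the arm or the gripper's body presses on something with over 40 N, if the wrist force passes 120 N, or if a joint passes its speed limit or range.

## Working session

There is one attempt and no reset: what is moved stays moved. The work goes in short steps, Python scripts to look and compute and a tool call to move; the robot and the scene stay as the last step left them, time stands still between calls to the robot, and variables do not carry over. Pictures are saved under pics/ and viewed, about 12 in all and at most 16, crops included, and the job is handed in when it is done.

Besides the shell and the picture viewer there is one more tool, called after "Call:" as name([rows], argument=value, ...), one row to a line, values as JSON. drive_tool: Moves the arm, as the interface text tells. Its arguments: {"type":"object","properties":{"deltas":{"type":"array","items":{"type":"array"}},"force":{"type":"number"}},"required":["deltas"]}

```bash
mkdir -p pics; ls; python3 - <<'E'
from plant import r
import cv2
print(r.get_state(), r.tip_reach)
for n in("side","top"):
    s=r.snapshot(n); cv2.imwrite(f"pics/{n}0.png",cv2.resize(s["color"][:,:,::-1],(800,600),interpolation=cv2.INTER_CUBIC))
    print(n,{k:v for k,v in s.items() if k!="color"})
E
```

```text
pics
{'clock': 0.0, 'q': array([-1.25019505,  0.68995971, -0.19454516,  1.56633612,  0.157317  ,
        0.90250932, -0.21511594]), 'qd': array([ 0.00105286,  0.00019635,  0.00075653,  0.00177016, -0.00060732,
       -0.00031273,  0.00105312]), 'joint_torque': array([-4.12709496e-04, -5.27563834e+01, -1.26686253e+00, -1.53432584e+01,
       -5.25273127e-02,  6.47589113e-03,  1.76221329e-04]), 'tool_pos': array([0.17666553, 0.59887508, 0.24892808]), 'eef_rot': array([ 0.10037595,  0.69990002, -0.1016573 ,  0.69980742]), 'contact_force': array([-1.10767826,  0.04085153, -0.20933861]), 'moment': array([ 0.05945215, -0.00772026,  0.02141466]), 'opening': 0.9952011348212314} 0.011
side {'fov_y': 48.26363741054832, 'cx': 282.7448392432931, 'cy': 209.60421424494265, 'extrinsics': array([[ 0.99599655, -0.08922754, -0.00541408, -0.42491195],
       [ 0.07082929,  0.75077767,  0.65674661, -0.07949466],
       [-0.05453512, -0.65450083,  0.75409189, -1.24493788],
       [ 0.        ,  0.        ,  0.        ,  1.        ]])}
top {'fov_y': 49.55826215426371, 'cx': 281.4794810717675, 'cy': 214.75694518704228, 'extrinsics': array([[-0.0039759 , -0.9999634 ,  0.00757582,  0.00460005],
       [ 0.99721119, -0.00340013,  0.07455383, -0.4402394 ],
       [-0.07452535,  0.00785111,  0.99718821, -1.08810948],
       [ 0.        ,  0.        ,  0.        ,  1.        ]])}
```

View pics/side0.png

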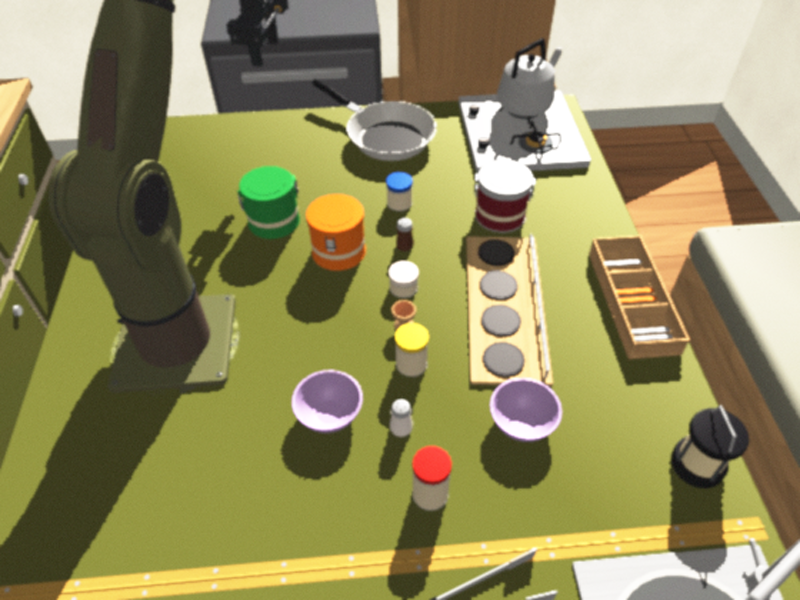

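View pics/top0.png

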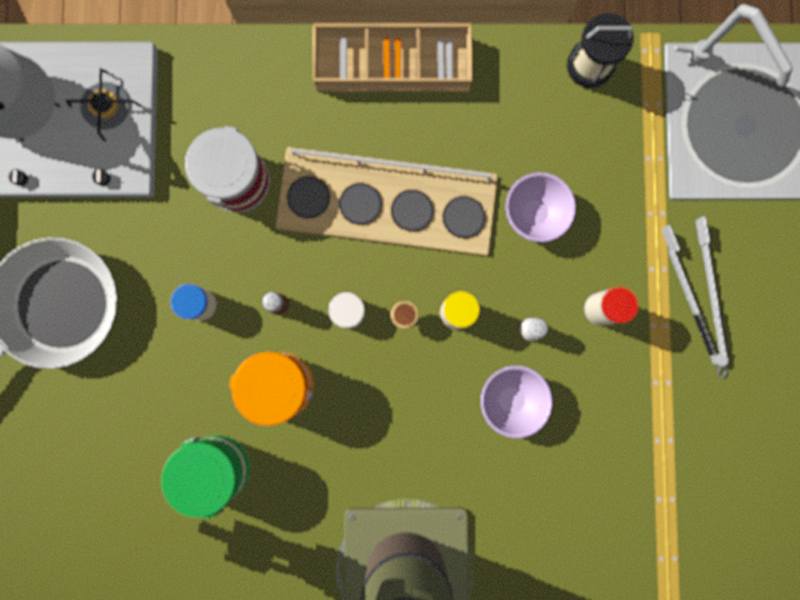

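The tin with the steel lid, wine-red with a cream band, is at top (225,165) / side (503,195), beyond the pad 1 end. The green and orange tins are the look-alikes. Of the two lilac bowls, the one at the board's other end is at top (540,208), and its twin by the base is at (516,402). The order is therefore pad 1 red, 2 yellow, 3 blue, 4 white. Top-view lids are blue (189,301), white (346,310), yellow (461,310) and red (620,305). Pads are at (308,197), (361,204), (412,211) and (464,217).

```bash
cat > h.py <<'E'
import numpy as np, cv2
from plant import r
def cam(s):
    f=210/np.tan(np.radians(s["fov_y"]/2)); E=s["extrinsics"]; return f,s["cx"],s["cy"],E[:3,:3],E[:3,3]
def ray(s,u,v,z,k=0.):
    f,cx,cy,R,t=cam(s); a,b=(u-cx)/f,(v-cy)/f
    p=cv2.undistortPoints(np.array([[[a,b]]]),np.eye(3),np.array([k,0,0,0.]))[0,0]
    d=R.T@np.array([p[0],-p[1],-1]); c=-R.T@t
    return c+d*(z-c[2])/d[2]
def blob(img,m,near,rad):
    n,l,st,c=cv2.connectedComponentsWithStats(m.astype(np.uint8))
    return sorted([(np.hypot(*(c[i]-near)),tuple(c[i].round(2)),st[i][2:].tolist()) for i in range(1,n) if st[i][4]>30])[0][1:]
def masks(img):
    h=cv2.cvtColor(img,cv2.COLOR_RGB2HSV).astype(int); H,S,V=h[...,0],h[...,1],h[...,2]
    return dict(red=((H<8)|(H>172))&(S>190)&(V>140),yellow=(abs(H-29)<5)&(S>200)&(V>170),blue=(abs(H-108)<10)&(S>150)&(V>90),white=(S<40)&(V>185),pad=(S<40)&(V<95))
Z=dict(red=.1,yellow=.082,blue=.064,white=.046)
E
python3 - <<'E'
from h import *
near=dict(top=dict(red=(620,305),yellow=(461,310),blue=(189,301),white=(346,310)),side=dict(red=(432,463),yellow=(412,337),blue=(400,182),white=(403,270)))
for n in("top","side"):
    s=r.snapshot(n); m=masks(s["color"])
    for c in Z:
        b=blob(s["color"],m[c],np.array(near[n][c])*.7,9)
        print(n,c,b,ray(s,*b[0],Z[c]).round(4),ray(s,*b[0],Z[c],-.1).round(4))
    P=dict(top=[(308,197),(361,204),(412,211),(464,217)],side=[(496,252),(499,285),(501,321),(503,359)])[n]
    for k in(0,-.1,-.2):
        q=np.array([ray(s,u*.7-.15,v*.7-.15,.014,k)[:2] for u,v in P]); print(k,q.round(4).tolist(),np.linalg.norm(np.diff(q,axis=0),axis=1).round(4))
    if n=="top":
        for u,v,z in((540,208,.048),(516,402,.048)): print("bowl",ray(s,u*.7,v*.7,z))
        a=s["color"][85:190,120:420]; cv2.imwrite("pics/board.png",cv2.resize(a[...,::-1],None,fx=2.66,fy=2.66,interpolation=cv2.INTER_CUBIC))
E
```

```text
top red ((np.float64(433.87), np.float64(213.47)), [25, 25, 468]) [ 0.4357 -0.3393  0.1   ] [ 0.4358 -0.3432  0.1   ]
top yellow ((np.float64(322.91), np.float64(215.92)), [24, 25, 474]) [ 0.4324 -0.0912  0.082 ] [ 0.4324 -0.0912  0.082 ]
top blue ((np.float64(132.03), np.float64(210.77)), [24, 23, 430]) [0.4471 0.3499 0.064 ] [0.4473 0.3537 0.064 ]
top white ((np.float64(241.75), np.float64(216.47)), [25, 24, 474]) [0.4343 0.097  0.046 ] [0.4343 0.0971 0.046 ]
0 [[0.6311, 0.1648], [0.6186, 0.0735], [0.6062, -0.0144], [0.5955, -0.1039]] [0.0921 0.0887 0.0902]
-0.1 [[0.6321, 0.1656], [0.6192, 0.0737], [0.6066, -0.0144], [0.596, -0.1042]] [0.0928 0.089  0.0904]
-0.2 [[0.6331, 0.1664], [0.6197, 0.0739], [0.607, -0.0144], [0.5964, -0.1045]] [0.0935 0.0892 0.0907]
bowl [ 0.60280726 -0.22806354  0.048     ]
bowl [ 0.28115482 -0.18237815  0.048     ]
side red ((np.float64(301.36), np.float64(325.84)), [27, 25, 475]) [ 0.4351 -0.3427  0.1   ] [ 0.4352 -0.3444  0.1   ]Traceback (most recent call last):
  File "<stdin>", line 6, in <module>
  File "h.py", line 12, in blob
    return sorted([(np.hypot(*(c[i]-near)),tuple(c[i].round(2)),st[i][2:].tolist()) for i in range(1,n) if st[i][4]>30])[0][1:]
           ~~~~~~~~~~~~~~~~~~~~~~~~~~~~~~~~~~~~~~~~~~~~~~~~~~~~~~~~~~~~~~~~~~~~~~~~~~~~~~~~~~~~~~~~~~~~~~~~~~~~~~~~~~~~~^^^
IndexError: list index out of range
```

View pics/board.png

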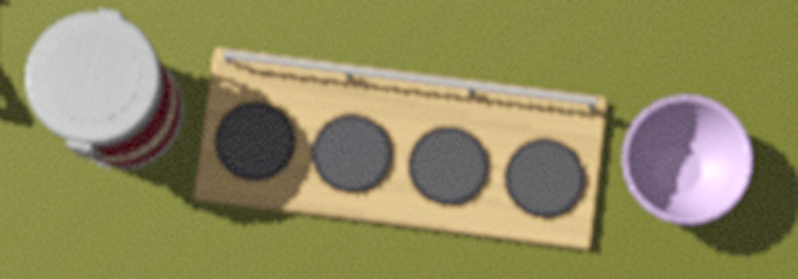

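The crop confirms the steel-lidded wine-red tin on the left, next to pad 1, and the lilac bowl on the right, next to pad 4. In the crop the pads are at (255,140), (352,153), (449,165) and (546,178). Next I fit the row and work out the tool-frame moves, with the jaws across the row throughout.

```bash
cat >> h.py <<'E'
from scipy.spatial.transform import Rotation as Ro
ROW=None
def Rt(): return Ro.from_quat(r.get_state()["eef_rot"])
def to(p):
    st=r.get_state(); R=Rt().as_matrix(); d=np.array(p)-st["tool_pos"]
    print("clk",round(st["clock"],2),"tcp",st["tool_pos"].round(4),"open",round(st["opening"],3),"-> tool cm",(R.T@d*100).round(2))
E
python3 - <<'E'
from h import *
s=r.snapshot("top")
P=[(255,140),(352,153),(449,165),(546,178)]
q=np.array([ray(s,119.5+(x+.5)/2.66,84.5+(y+.5)/2.66,.014)[:2] for x,y in P])
c=q.mean(0); d=np.linalg.svd(q-c)[2][0]; d*=np.sign(d[1]); print(q.round(4),np.linalg.norm(np.diff(q,axis=0),axis=1))
print("fit",[(c+d*.09*k).round(4).tolist() for k in(1.5,.5,-.5,-1.5)],"yaw",np.degrees(np.arctan2(-d[0],d[1])))
R=Rt(); print(R.as_matrix().round(3))
n=np.array([d[1],-d[0],0])  # beyond row
for sg in(1,-1):
    y=n*sg; x=np.array([0,0,-1.]); T=Ro.from_matrix(np.c_[x,y,np.cross(x,y)])
    print(sg,T.as_matrix().round(3).tolist(),"rotvec tool deg",(R.inv()*T).as_rotvec(degrees=True).round(2))
E
```

```text
[[ 0.6322  0.1645]
 [ 0.6198  0.0748]
 [ 0.6083 -0.015 ]
 [ 0.5959 -0.1046]] [0.09059858 0.09044405 0.09053311]
fit [[0.632, 0.1637], [0.62, 0.0745], [0.608, -0.0147], [0.5961, -0.1039]] yaw -7.635531509941042
[[-0.     0.283  0.959]
 [-0.001  0.959 -0.283]
 [-1.    -0.001  0.   ]]
1 [[0.0, 0.991, -0.133], [0.0, -0.133, -0.991], [-1.0, 0.0, -0.0]] rotvec tool deg [8.121e+01 4.000e-02 4.000e-02]
-1 [[0.0, -0.991, 0.133], [0.0, 0.133, 0.991], [-1.0, 0.0, 0.0]] rotvec tool deg [-9.879e+01 -4.000e-02  4.000e-02]
```

Call:
drive_tool([
  [[6.77, 0, 0], [0, 0, 0], 8.8],
  [[6.77, 0, 0], [0, 0, 0], 8.8],
  [[6.77, 0, 0], [0, 0, 0], 8.8],
  [[6.77, 0, 0], [0, 0, 0], 8.8],
  [[6.77, 0, 0], [0, 0, 0], 8.8],
  [[6.77, 0, 0], [0, 0, 0], 8.8],
  [[6.77, 0, 0], [0, 0, 0], 8.8],
  [[6.77, 0, 0], [0, 0, 0], 8.8],
  [[6.77, 0, 0], [0, 0, 0], 8.8],
  [[6.77, 0, 0], [0, 0, 0], 8.8],
  [[6.77, 0, 0], [0, 0, 0], 8.8],
  [[6.77, 0, 0], [0, 0, 0], 8.8],
])

```text
clock: 1.25
tool_pos: [0.1766, 0.5995, 0.2497]
eef_rot: [-0.534, -0.464, 0.534, -0.464]
contact_force: [-0.4, 0.2, -0.0]
opening: 0.997
```

```bash
python3 -c "
from h import *
to((.447,.352,.13)); print(Rt().as_matrix().round(3))"
```

```text
clk 1.25 tcp [0.1766 0.5995 0.2497] open 0.997 -> tool cm [11.96 30.22 20.75]
[[-0.     0.99  -0.139]
 [-0.    -0.139 -0.99 ]
 [-1.    -0.     0.   ]]
```

Call:
drive_tool([
  [[0, 0, 0], [1.2, 3.0, 2.05], 8.8],
  [[0, 0, 0], [1.2, 3.0, 2.05], 8.8],
  [[0, 0, 0], [1.2, 3.0, 2.05], 8.8],
  [[0, 0, 0], [1.2, 3.0, 2.05], 8.8],
  [[0, 0, 0], [1.2, 3.0, 2.05], 8.8],
  [[0, 0, 0], [1.2, 3.0, 2.05], 8.8],
  [[0, 0, 0], [1.2, 3.0, 2.05], 8.8],
  [[0, 0, 0], [1.2, 3.0, 2.05], 8.8],
  [[0, 0, 0], [1.2, 3.0, 2.05], 8.8],
  [[0, 0, 0], [1.2, 3.0, 2.05], 8.8],
  [[0, 0, 0], [0, 0, 0], 8.8],
  [[0, 0, 0], [0, 0, 0], 8.8],
])

```text
clock: 2.25
tool_pos: [0.4487, 0.3533, 0.129]
eef_rot: [-0.533, -0.463, 0.534, -0.464]
contact_force: [-0.6, 0.6, -0.1]
opening: 0.999
```

```bash
python3 -c "
from h import *
to((.447,.352,.036)); print(Rt().as_matrix().round(4)[:,1])
for n in('top','side'):
    a=r.snapshot(n)['color'];a=a[120:300,60:240] if n=='top' else a[20:200,190:370]
    b=cv2.resize(a[...,::-1],(400,400),interpolation=cv2.INTER_CUBIC); o=b if n=='top' else np.hstack([o,b])
cv2.imwrite('pics/b1.png',o)"
```

```text
clk 2.25 tcp [0.4487 0.3533 0.129 ] open 0.999 -> tool cm [ 9.3  -0.15  0.14]
[ 9.903e-01 -1.392e-01  3.000e-04]
```

View pics/b1.png

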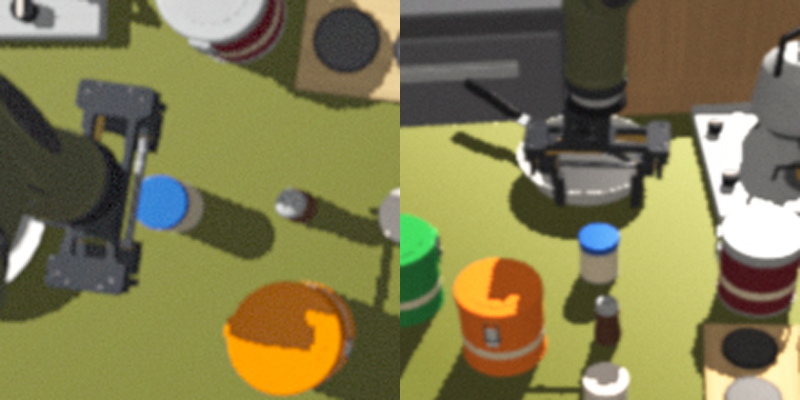

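The side view shows the fingers at crop (560,640), centred over the can at 598. In the top view the gripper sits left of the lid, which may be parallax. I'll check by projecting the fingertips.

```bash
cat >> h.py <<'E'
def proj(s,p):
    f,cx,cy,R,t=cam(s); c=R@np.array(p)+t; return np.array([cx+f*c[0]/-c[2],cy-f*c[1]/-c[2]])
E
python3 -c "
from h import *
R=Rt().as_matrix();t=r.get_state()['tool_pos']
for n,o,k in(('side',(190,20),0),('top',(60,120),0)):
    s=r.snapshot(n)
    for y in(.053,-.053): 
        print(n,y,((proj(s,t+R@[.011,y,0])-o)*2.222+(400*(n=='side'),0)).round(0), ((proj(s,t+R@[-.06,y,.0])-o)*2.222+(400*(n=='side'),0)).round(0))
    print(((proj(s,(.447,.352,.064))-o)*2.222+(400*(n=='side'),0)).round(0))
"
```

```text
side 0.053 [635. 202.] [636. 158.]
side -0.053 [557. 201.] [555. 156.]
[598. 236.]
top 0.053 [143. 145.] [117. 135.]
top -0.053 [127. 251.] [ 99. 249.]
[158. 202.]
```

The projection agrees with both views, so it was parallax. I'll descend and grip.

Call:
drive_tool([
  [[0, 0, 0], [1.8, -0.15, 0.1], 8.8],
  [[0, 0, 0], [2.5, 0, 0], 8.8],
  [[0, 0, 0], [2.5, 0, 0], 8.8],
  [[0, 0, 0], [1.6, 0, 0], 8.8],
  [[0, 0, 0], [0.9, 0, 0], 8.8],
  [[0, 0, 0], [0, 0, 0], 8.8],
  [[0, 0, 0], [0, 0, 0], 5],
  [[0, 0, 0], [0, 0, 0], 5],
  [[0, 0, 0], [0, 0, 0], 5],
  [[0, 0, 0], [0, 0, 0], 5],
  [[0, 0, 0], [0, 0, 0], 5],
  [[0, 0, 0], [0, 0, 0], 5],
], force=20)

```text
clock: 3.45
tool_pos: [0.4461, 0.3559, 0.0376]
eef_rot: [0.533, 0.465, -0.532, 0.465]
contact_force: [0.9, 0.6, 4.4]
opening: 0.631
```

```bash
python3 -c "
from h import *
to((.608,-.0147,.2)); print(r.get_state()['contact_force'])"
```

```text
clk 3.45 tcp [0.4461 0.3559 0.0376] open 0.631 -> tool cm [-16.26  21.03  34.54]
[0.93220266 0.62657206 4.40898383]
```

Call:
drive_tool([
  [[0, 0, 0], [-0.5, 0, 0], 5],
  [[0, 0, 0], [-1.5, 0, 0], 5],
  [[0, 0, 0], [-2.5, 0, 0], 5],
  [[0, 0, 0], [-3, 0, 0], 5],
  [[0, 0, 0], [-2.5, 0, 0], 5],
  [[0, 0, 0], [0, 0.9, 1.5], 5],
  [[0, 0, 0], [0, 1.5, 2.5], 5],
  [[0, 0, 0], [0, 1.8, 3], 5],
  [[0, 0, 0], [0, 1.8, 3], 5],
  [[0, 0, 0], [0, 1.8, 3], 5],
  [[0, 0, 0], [0, 1.8, 3], 5],
  [[0, 0, 0], [0, 1.8, 3], 5],
])

```text
clock: 4.45
tool_pos: [0.5325, 0.1503, 0.1368]
eef_rot: [-0.532, -0.466, 0.533, -0.465]
contact_force: [0.5, 0.5, -1.9]
opening: 0.629
```

Call:
drive_tool([
  [[0, 0, 0], [0, 1.8, 3], 5],
  [[0, 0, 0], [0, 1.8, 3], 5],
  [[0, 0, 0], [0, 1.8, 3], 5],
  [[0, 0, 0], [0, 1.8, 3], 5],
  [[0, 0, 0], [0, 1.5, 2.5], 5],
  [[0, 0, 0], [0, 0.9, 1.5], 5],
  [[0, 0, 0], [0, 0, 0], 5],
  [[0, 0, 0], [0, 0, 0], 5],
  [[0, 0, 0], [0, 0, 0], 5],
])

```text
clock: 5.2
tool_pos: [0.6056, -0.0175, 0.1365]
eef_rot: [-0.532, -0.467, 0.532, -0.465]
contact_force: [0.1, 0.8, -1.3]
opening: 0.629
```

```bash
python3 -c "
from h import *
to((.608,-.0147,.0376+.014)); print(r.get_state()['contact_force'],Rt().as_matrix().round(4)[:,1])
for n in('top','side'):
    a=r.snapshot(n)['color'];a=a[80:260,190:370] if n=='top' else a[120:300,260:440]
    b=cv2.resize(a[...,::-1],(400,400),interpolation=cv2.INTER_CUBIC); o=b if n=='top' else np.hstack([o,b])
cv2.imwrite('pics/b2.png',o)"
```

```text
clk 5.2 tcp [ 0.6056 -0.0175  0.1365] open 0.629 -> tool cm [ 8.49  0.22 -0.3 ]
[ 0.11791293  0.76842211 -1.30093936] [ 0.9913 -0.1319 -0.0018]
```

View pics/b2.png

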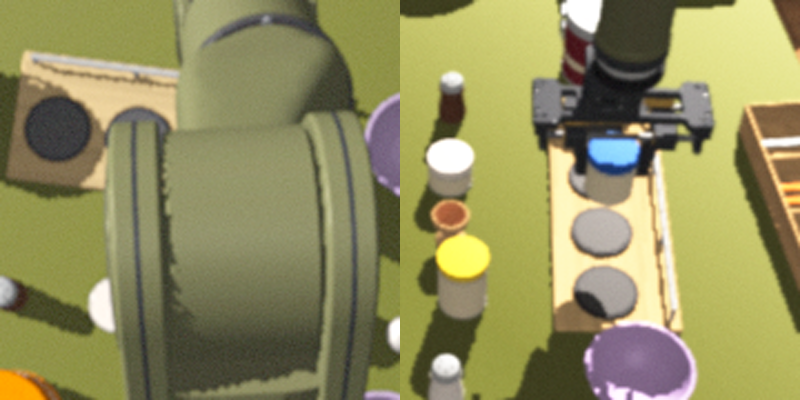

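Blue is held upright over pad 3: side lid at crop (613,148), pads 3 and 4 at (600,232) and (605,292). I'll set it down.

Call:
drive_tool([
  [[0, 0, 0], [1.5, 0.2, -0.2], 5],
  [[0, 0, 0], [2.5, 0, 0], 5],
  [[0, 0, 0], [2.2, 0, 0], 5],
  [[0, 0, 0], [1.2, 0, 0], 5],
  [[0, 0, 0], [0.6, 0, 0], 5],
  [[0, 0, 0], [0.3, 0, 0], 5],
  [[0, 0, 0], [0.15, 0, 0], 5],
  [[0, 0, 0], [0, 0, 0], 5],
  [[0, 0, 0], [0, 0, 0], 5],
])

```text
clock: 6.05
tool_pos: [0.6095, -0.0176, 0.0532]
eef_rot: [0.533, 0.465, -0.532, 0.466]
contact_force: [-1.1, 0.1, -0.9]
opening: 0.632
```

Call:
drive_tool([
  [[0, 0, 0], [0.15, 0, 0], 5],
  [[0, 0, 0], [0, 0, 0], 5],
  [[0, 0, 0], [0, 0, 0], 6],
  [[0, 0, 0], [0, 0, 0], 7.5],
  [[0, 0, 0], [0, 0, 0], 8],
  [[0, 0, 0], [0, 0, 0], 8],
  [[0, 0, 0], [-1, 0, 0], 8],
  [[0, 0, 0], [-2.5, 0, 0], 8],
  [[0, 0, 0], [-3.5, 0, 0], 8],
  [[0, 0, 0], [-3.5, 0, 0], 8],
])

```text
clock: 6.88
tool_pos: [0.608, -0.0177, 0.1568]
eef_rot: [-0.532, -0.466, 0.533, -0.465]
contact_force: [0.7, 0.1, 0.4]
opening: 0.907
```

```bash
python3 -c "
from h import *
to((.4335,.097,.14)); print(r.get_state()['contact_force'],Rt().as_matrix().round(4)[:,1])"
```

```text
clk 6.88 tcp [ 0.608  -0.0177  0.1568] open 0.907 -> tool cm [  1.71 -18.82  -9.04]
[0.72665216 0.14533232 0.41427324] [ 0.9911 -0.1335 -0.002 ]
```

Call:
drive_tool([
  [[0, 0, 0], [0, -2.3, -1.1], 8.8],
  [[0, 0, 0], [0.3, -3.4, -1.6], 8.8],
  [[0, 0, 0], [0.4, -3.6, -1.8], 8.8],
  [[0, 0, 0], [0.4, -3.6, -1.8], 8.8],
  [[0, 0, 0], [0.4, -3.5, -1.6], 8.8],
  [[0, 0, 0], [0.2, -2.4, -1.1], 8.8],
  [[0, 0, 0], [0, 0, 0], 8.8],
  [[0, 0, 0], [0, 0, 0], 8.8],
])

```text
clock: 7.55
tool_pos: [0.4337, 0.0976, 0.1393]
eef_rot: [0.532, 0.466, -0.532, 0.466]
contact_force: [0.0, -0.3, -0.0]
opening: 0.999
```

```bash
python3 -c "
from h import *
to((.4335,.097,.023))
s=r.snapshot('top');m=masks(s['color'])
b=blob(0,m['blue'],proj(s,(.608,-.015,.078)),9);print(b,ray(s,*b[0],.078))
for n in('top','side'):
    a=r.snapshot(n)['color'];a=a[80:260,190:370] if n=='top' else a[120:300,230:410]
    b=cv2.resize(a[...,::-1],(400,400),interpolation=cv2.INTER_CUBIC); o=b if n=='top' else np.hstack([o,b])
cv2.imwrite('pics/b3.png',o)"
```

```text
clk 7.55 tcp [0.4337 0.0976 0.1393] open 0.999 -> tool cm [ 1.163e+01 -1.000e-02  6.000e-02]
((np.float64(291.79), np.float64(141.06)), [23, 23, 395]) [ 0.60707577 -0.02115138  0.078     ]
```

View pics/b3.png

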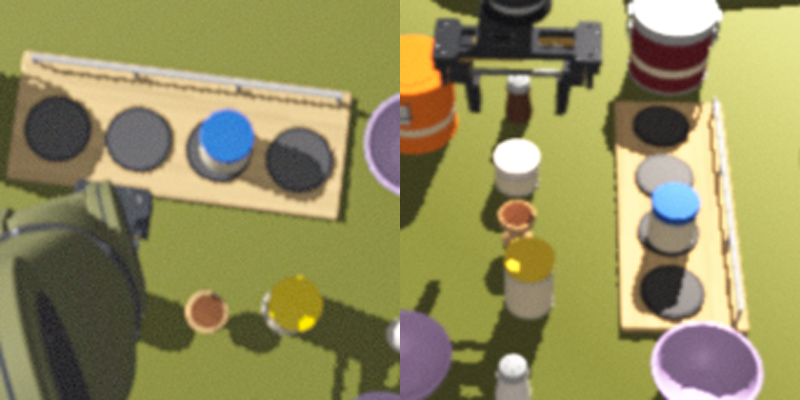

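Blue stands upright on pad 3, with its lid at top crop (226,137) and the pad at about (221,150). By measurement it is about 6 mm off toward pad 4, so I'll nudge it later. Next, white.

Call:
drive_tool([
  [[0, 0, 0], [2, 0, 0], 8.8],
  [[0, 0, 0], [3, 0, 0], 8.8],
  [[0, 0, 0], [3, 0, 0], 8.8],
  [[0, 0, 0], [2, 0, 0], 8.8],
  [[0, 0, 0], [1.2, 0, 0], 8.8],
  [[0, 0, 0], [0.4, 0, 0], 8.8],
  [[0, 0, 0], [0, 0, 0], 5],
  [[0, 0, 0], [0, 0, 0], 5],
  [[0, 0, 0], [0, 0, 0], 5],
  [[0, 0, 0], [0, 0, 0], 5],
  [[0, 0, 0], [0, 0, 0], 5],
  [[0, 0, 0], [0, 0, 0], 5],
])

```text
clock: 8.7
tool_pos: [0.4428, 0.0983, 0.0301]
eef_rot: [-0.527, -0.468, 0.537, -0.463]
contact_force: [0.0, -0.9, 1.9]
opening: 0.63
```

```bash
python3 -c "
from h import *
to((.5961,-.1039,.14)); print(r.get_state()['contact_force'])"
```

```text
clk 8.7 tcp [0.4428 0.0983 0.0301] open 0.63 -> tool cm [-11.15  17.73  18.06]
[ 0.00749916 -0.92095451  1.89226173]
```

Call:
drive_tool([
  [[0, 0, 0], [-0.5, 0, 0], 5],
  [[0, 0, 0], [-1.5, 0, 0], 5],
  [[0, 0, 0], [-2.5, 0, 0], 5],
  [[0, 0, 0], [-2.5, 0.5, 0.5], 5],
  [[0, 0, 0], [-2.2, 1.5, 1.5], 5],
  [[0, 0, 0], [-1, 2.5, 2.5], 5],
  [[0, 0, 0], [0, 0, 0], 5],
  [[0, 0, 0], [0, 0, 0], 5],
])

```text
clock: 9.37
tool_pos: [0.4848, 0.046, 0.1324]
eef_rot: [-0.529, -0.466, 0.538, -0.462]
contact_force: [-0.5, 0.6, -1.6]
opening: 0.633
```

```bash
cat >> h.py <<'E'
def rotfix():
    c,s=np.cos(np.radians(-7.64)),np.sin(np.radians(-7.64)); y=np.array([c,s,0]);x=np.array([0,0,-1.])
    print("turn deg",(Rt().inv()*Ro.from_matrix(np.c_[x,y,np.cross(x,y)])).as_rotvec(degrees=True).round(2))
E
python3 -c "
from h import *
to((.5961,-.1039,.14)); rotfix(); print(r.get_state()['contact_force'],r.get_state()['q'].round(2))
s=r.snapshot('side');m=masks(s['color']);t=r.get_state()['tool_pos'];w=t+[0,0,.016]
print(blob(0,m['white'],proj(s,w),9),proj(s,w))
a=s['color'][100:300,200:430]
cv2.imwrite('pics/w1.png',cv2.resize(a[...,::-1],None,fx=3,fy=3,interpolation=cv2.INTER_CUBIC))"
```

```text
clk 9.37 tcp [0.4848 0.046  0.1324] open 0.633 -> tool cm [-0.83 13.08 13.31]
turn deg [-0.31  0.32  0.65]
[-0.53652821  0.62829266 -1.60859136] [-0.15  0.72 -0.07  2.07  0.13  0.37 -0.46]
((np.float64(303.41), np.float64(176.07)), [23, 17, 307]) [302.96784347 175.20182038]
```

View pics/w1.png

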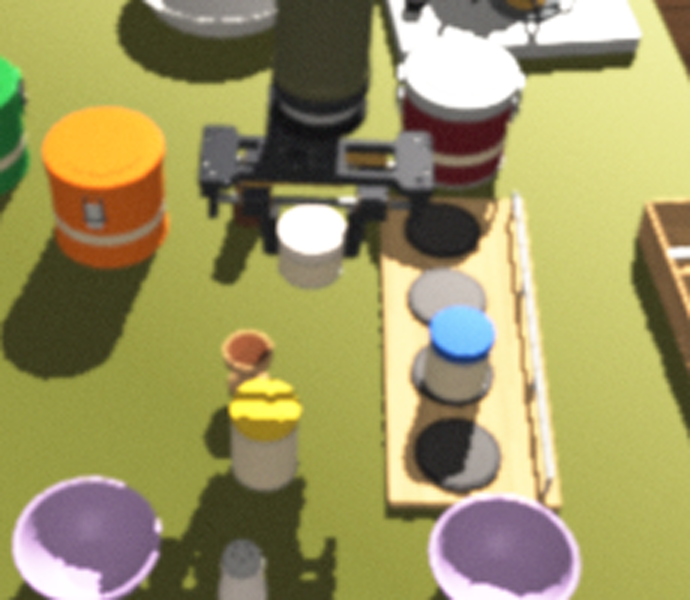

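White is held upright at crop (312,230), clear of blue at (461,335) and bound for pad 4 at (458,455).

Call:
drive_tool([
  [[0, 0, 0], [0, 1.4, 1.4], 5],
  [[0, 0, 0], [0, 2.2, 2.2], 5],
  [[0, 0, 0], [0, 2.6, 2.6], 5],
  [[0, 0, 0], [0, 2.6, 2.7], 5],
  [[0, 0, 0], [0, 2.5, 2.6], 5],
  [[0, 0, 0], [0, 1.8, 1.8], 5],
  [[-0.3, 0.3, 0.6], [0, 0, 0], 5],
  [[0, 0, 0], [0, 0, 0], 5],
  [[0, 0, 0], [0, 0, 0], 5],
])

```text
clock: 10.17
tool_pos: [0.5935, -0.0988, 0.1291]
eef_rot: [-0.529, -0.47, 0.532, -0.465]
contact_force: [-0.6, 0.7, -2.6]
opening: 0.629
```

```bash
python3 -c "
from h import *
to((.5961,-.1039,.0435)); rotfix()
s=r.snapshot('side');m=masks(s['color']);t=r.get_state()['tool_pos'];w=t+[0,0,.016]
print(blob(0,m['white'],proj(s,w),9),proj(s,w))"
```

```text
clk 10.17 tcp [ 0.5935 -0.0988  0.1291] open 0.629 -> tool cm [8.55 0.39 0.48]
turn deg [ 0.39 -0.06  0.48]
((np.float64(356.57), np.float64(218.31)), [24, 17, 345]) [356.84337681 216.33614443]
```

Call:
drive_tool([
  [[0, 0, 0.4], [1.5, 0.35, 0.35], 5],
  [[0, 0, 0], [2.5, 0, 0], 5],
  [[0, 0, 0], [2.2, 0, 0], 5],
  [[0, 0, 0], [1.2, 0, 0], 5],
  [[0, 0, 0], [0.6, 0, 0], 5],
  [[0, 0, 0], [0.4, 0, 0], 5],
  [[0, 0, 0], [0, 0, 0], 5],
  [[0, 0, 0], [0, 0, 0], 5],
])

```text
clock: 10.88
tool_pos: [0.5988, -0.1047, 0.0468]
eef_rot: [0.532, 0.466, -0.53, 0.468]
contact_force: [0.3, -0.9, -1.2]
opening: 0.633
```

Call:
drive_tool([
  [[0, 0, 0], [0.15, -0.1, 0], 5],
  [[0, 0, 0], [0.15, 0, 0], 5],
  [[0, 0, 0], [0, 0, 0], 5],
  [[0, 0, 0], [0, 0, 0], 5],
])

```text
clock: 11.22
tool_pos: [0.5979, -0.1049, 0.0442]
eef_rot: [0.532, 0.466, -0.53, 0.468]
contact_force: [-0.6, 0.9, 6.8]
opening: 0.628
```

Contact (+6.8 N). I'll release and lift, then go to yellow at (0.4324, -0.091).

Call:
drive_tool([
  [[0, 0, 0], [0, 0, 0], 6],
  [[0, 0, 0], [0, 0, 0], 7],
  [[0, 0, 0], [0, 0, 0], 7],
  [[0, 0, 0], [0, 0, 0], 7],
  [[0, 0, 0], [-1, 0, 0], 7],
  [[0, 0, 0], [-2.5, 0, 0], 7],
  [[0, 0, 0], [-3.5, 0, 0], 8],
  [[0, 0, 0], [-3, 0, 0], 8.8],
])

```text
clock: 11.88
tool_pos: [0.5968, -0.1048, 0.1447]
eef_rot: [0.531, 0.466, -0.531, 0.467]
contact_force: [-0.0, 1.0, 1.1]
opening: 0.923
```

```bash
python3 -c "
from h import *
to((.4324,-.0915,.14));rotfix()"
```

```text
clk 11.88 tcp [ 0.5968 -0.1048  0.1447] open 0.923 -> tool cm [  0.44 -16.48   0.78]
turn deg [ 0.27  0.01 -0.1 ]
```

Call:
drive_tool([
  [[0, 0, 0], [0, -2, 0.1], 8.8],
  [[0, 0, 0], [0.1, -3.5, 0.2], 8.8],
  [[0, 0, 0], [0.1, -3.8, 0.2], 8.8],
  [[0, 0, 0], [0.1, -3.7, 0.2], 8.8],
  [[0, 0, 0], [0, -2.5, 0.1], 8.8],
  [[0, 0, 0], [0, -1, 0], 8.8],
  [[0, 0, 0], [0, 0, 0], 8.8],
  [[0, 0, 0], [0, 0, 0], 8.8],
])

```text
clock: 12.55
tool_pos: [0.4332, -0.0916, 0.1402]
eef_rot: [0.532, 0.466, -0.53, 0.468]
contact_force: [-0.1, 0.7, -0.6]
opening: 0.996
```

```bash
python3 -c "
from h import *
to((.4324,-.0915,.047));rotfix()
s=r.snapshot('top');m=masks(s['color'])
for c,p in(('blue',(.608,-.0147,.078)),('white',(.5961,-.1039,.06))):
    b=blob(0,m[c],proj(s,p),9);print(c,b,ray(s,*b[0],p[2]).round(4),'want',p)"
```

```text
clk 12.55 tcp [ 0.4332 -0.0916  0.1402] open 0.996 -> tool cm [ 9.32 -0.12 -0.01]
turn deg [ 0.28  0.01 -0.23]
blue ((np.float64(291.81), np.float64(141.03)), [23, 23, 399]) [ 0.6071 -0.0212  0.078 ] want (0.608, -0.0147, 0.078)
white ((np.float64(327.66), np.float64(146.9)), [25, 24, 464]) [ 0.5972 -0.1063  0.06  ] want (0.5961, -0.1039, 0.06)
```

White is within 3 mm of pad 4's centre. Next I pick yellow.

Call:
drive_tool([
  [[0, 0, 0], [1.8, -0.1, 0], 8.8],
  [[0, 0, 0], [2.5, 0, 0], 8.8],
  [[0, 0, 0], [2.5, 0, 0], 8.8],
  [[0, 0, 0], [1.6, 0, 0], 8.8],
  [[0, 0, 0], [0.9, 0, 0], 8.8],
  [[0, 0, 0], [0, 0, 0], 8.8],
  [[0, 0, 0], [0, 0, 0], 5],
  [[0, 0, 0], [0, 0, 0], 5],
  [[0, 0, 0], [0, 0, 0], 5],
  [[0, 0, 0], [0, 0, 0], 5],
  [[0, 0, 0], [0, 0, 0], 5],
  [[0, 0, 0], [0, 0, 0], 5],
])

```text
clock: 13.6
tool_pos: [0.4335, -0.0923, 0.0506]
eef_rot: [-0.53, -0.468, 0.532, -0.466]
contact_force: [-0.8, -0.2, 5.6]
opening: 0.628
```

```bash
python3 -c "
from h import *
to((.62,.0745,.175)); rotfix();print(r.get_state()['contact_force'])"
```

```text
clk 13.6 tcp [ 0.4335 -0.0923  0.0506] open 0.628 -> tool cm [-12.51  16.3  -18.93]
turn deg [0.26 0.02 0.22]
[-0.81401737 -0.16525708  5.63063357]
```

Call:
drive_tool([
  [[0, 0, 0], [-0.5, 0, 0], 5],
  [[0, 0, 0], [-1.5, 0, 0], 5],
  [[0, 0, 0], [-2.5, 0, 0], 5],
  [[0, 0, 0], [-3, 0, 0], 5],
  [[0, 0, 0], [-3, 0, 0], 5],
  [[0, 0, 0], [-1.5, 0.8, -1], 5],
  [[0, 0, 0], [-0.5, 1.6, -2], 5],
  [[0, 0, 0], [0, 2.2, -2.6], 5],
  [[0, 0, 0], [0, 2.3, -2.6], 5],
  [[0, 0, 0], [0, 2.3, -2.6], 5],
  [[0, 0, 0], [0, 2.3, -2.6], 5],
  [[0, 0, 0], [0, 2.2, -2.6], 5],
])

```text
clock: 14.6
tool_pos: [0.5919, 0.05, 0.175]
eef_rot: [-0.53, -0.468, 0.532, -0.466]
contact_force: [1.0, -0.5, -1.3]
opening: 0.629
```

Call:
drive_tool([
  [[0, 0, 0], [0, 1.5, -1.8], 5],
  [[0, 0, 0], [0, 0.8, -0.9], 5],
  [[0.2, 0, 0.2], [0, 0, 0], 5],
  [[0, 0, 0], [0, 0, 0], 5],
  [[0, 0, 0], [0, 0, 0], 5],
])

```text
clock: 15.02
tool_pos: [0.6158, 0.0711, 0.1744]
eef_rot: [-0.531, -0.466, 0.533, -0.466]
contact_force: [-0.2, -0.4, -2.3]
opening: 0.629
```

```bash
python3 -c "
from h import *
to((.62,.0745,.0506+.014)); rotfix()
s=r.snapshot('side');t=r.get_state()['tool_pos'];w=t+[0,0,.0314]
h=cv2.cvtColor(s['color'],cv2.COLOR_RGB2HSV).astype(int);m=(abs(h[...,0]-29)<6)&(h[...,1]>190)&(h[...,2]>140)
u,v=proj(s,w).astype(int);print(blob(0,m[v-25:v+25,u-30:u+30],(30,25),9),(u-30,v-25),proj(s,w))"
```

```text
clk 15.02 tcp [0.6158 0.0711 0.1744] open 0.629 -> tool cm [10.97  0.38 -0.41]
turn deg [0.02 0.1  0.08]Traceback (most recent call last):
  File "<string>", line 6, in <module>
    u,v=proj(s,w).astype(int);print(blob(0,m[v-25:v+25,u-30:u+30],(30,25),9),(u-30,v-25),proj(s,w))
                                    ~~~~^^^^^^^^^^^^^^^^^^^^^^^^^^^^^^^^^^^^
  File "h.py", line 12, in blob
    return sorted([(np.hypot(*(c[i]-near)),tuple(c[i].round(2)),st[i][2:].tolist()) for i in range(1,n) if st[i][4]>30])[0][1:]
           ~~~~~~~~~~~~~~~~~~~~~~~~~~~~~~~~~~~~~~~~~~~~~~~~~~~~~~~~~~~~~~~~~~~~~~~~~~~~~~~~~~~~~~~~~~~~~~~~~~~~~~~~~~~~~^^^
IndexError: list index out of range
```

Call:
drive_tool([
  [[0, 0, 0], [1.5, 0.35, -0.3], 5],
  [[0, 0, 0], [2.5, 0, 0], 5],
  [[0, 0, 0], [3, 0, 0], 5],
  [[0, 0, 0], [1.8, 0, 0], 5],
  [[0, 0, 0], [1.1, 0, 0], 5],
  [[0, 0, 0], [0.6, 0, 0], 5],
  [[0, 0, 0], [0.3, 0, 0], 5],
  [[0, 0, 0], [0, 0, 0], 5],
  [[0, 0, 0], [0, 0, 0], 5],
])

```text
clock: 15.82
tool_pos: [0.6219, 0.0754, 0.0676]
eef_rot: [0.533, 0.465, -0.531, 0.466]
contact_force: [0.4, -0.3, -1.7]
opening: 0.63
```

Call:
drive_tool([
  [[0, 0, 0], [0.15, -0.1, 0], 5],
  [[0, 0, 0], [0.15, 0, 0], 5],
  [[0, 0, 0], [0, 0, 0], 5],
  [[0, 0, 0], [0, 0, 0], 5],
])

```text
clock: 16.15
tool_pos: [0.6208, 0.0756, 0.0648]
eef_rot: [0.533, 0.466, -0.531, 0.466]
contact_force: [-0.6, -0.1, 4.7]
opening: 0.632
```

Call:
drive_tool([
  [[0, 0, 0], [0, 0, 0], 6],
  [[0, 0, 0], [0, 0, 0], 7],
  [[0, 0, 0], [0, 0, 0], 7],
  [[0, 0, 0], [0, 0, 0], 7],
  [[0, 0, 0], [-1, 0, 0], 7],
  [[0, 0, 0], [-2.5, 0, 0], 7],
  [[0, 0, 0], [-3.5, 0, 0], 8],
  [[0, 0, 0], [-3, 0, 0], 8.8],
])

```text
clock: 16.82
tool_pos: [0.62, 0.0754, 0.1654]
eef_rot: [0.532, 0.466, -0.532, 0.466]
contact_force: [-0.2, -0.4, -0.2]
opening: 0.923
```

```bash
python3 -c "
from h import *
to((.4355,-.3415,.165));rotfix()"
```

```text
clk 16.82 tcp [0.62   0.0754 0.1654] open 0.923 -> tool cm [ 3.000e-02 -1.280e+01  4.376e+01]
turn deg [ 0.08 -0.01 -0.01]
```

Call:
drive_tool([
  [[0, 0, 0], [0, -0.6, 2], 8.8],
  [[0, 0, 0], [0, -0.9, 3], 8.8],
  [[0, 0, 0], [0, -1.1, 3.8], 8.8],
  [[0, 0, 0], [0, -1.1, 3.8], 8.8],
  [[0, 0, 0], [0, -1.1, 3.8], 8.8],
  [[0, 0, 0], [0, -1.1, 3.8], 8.8],
  [[0, 0, 0], [0, -1.1, 3.8], 8.8],
  [[0, 0, 0], [0, -1.1, 3.8], 8.8],
  [[0, 0, 0], [0, -1.1, 3.8], 8.8],
  [[0, 0, 0], [0, -1.1, 3.8], 8.8],
  [[0, 0, 0], [0, -1.1, 3.8], 8.8],
  [[0, 0, 0], [0, -1.0, 2.5], 8.8],
])

```text
clock: 17.82
tool_pos: [0.4401, -0.3262, 0.1641]
eef_rot: [-0.532, -0.464, 0.534, -0.465]
contact_force: [-0.2, -1.3, 0.1]
opening: 0.997
```

Call:
drive_tool([
  [[0, 0, 0], [0, -0.5, 1.4], 8.8],
  [[0, 0, 0], [0, 0, 0], 8.8],
  [[0, 0, 0], [0, 0, 0], 8.8],
])

```text
clock: 18.07
tool_pos: [0.4355, -0.3351, 0.164]
eef_rot: [0.533, 0.465, -0.532, 0.466]
contact_force: [0.2, 0.0, -0.1]
opening: 0.998
```

```bash
python3 -c "
from h import *
to((.4355,-.3415,.066));rotfix()
s=r.snapshot('top');m=masks(s['color'])
for c,p in(('blue',(.608,-.0147,.078)),('white',(.5961,-.1039,.06)),('yellow',(.62,.0745,.096))):
    b=blob(0,m[c],proj(s,p),9);print(c,b,ray(s,*b[0],p[2]).round(4),'want',p)
for n in('top','side'):
    a=r.snapshot(n)['color'];a=a[70:250,190:370] if n=='top' else a[200:380,200:380]
    b=cv2.resize(a[...,::-1],(400,400),interpolation=cv2.INTER_CUBIC); o=b if n=='top' else np.hstack([o,b])
cv2.imwrite('pics/r1.png',o)"
```

```text
clk 18.07 tcp [ 0.4355 -0.3351  0.164 ] open 0.998 -> tool cm [9.8  0.08 0.63]
turn deg [-0.03 -0.01 -0.07]
blue ((np.float64(291.7), np.float64(141.12)), [24, 23, 408]) [ 0.6069 -0.0209  0.078 ] want (0.608, -0.0147, 0.078)
white ((np.float64(327.66), np.float64(146.91)), [25, 24, 459]) [ 0.5972 -0.1063  0.06  ] want (0.5961, -0.1039, 0.06)
yellow ((np.float64(249.1), np.float64(133.81)), [24, 24, 438]) [0.6198 0.0767 0.096 ] want (0.62, 0.0745, 0.096)
```

View pics/r1.png

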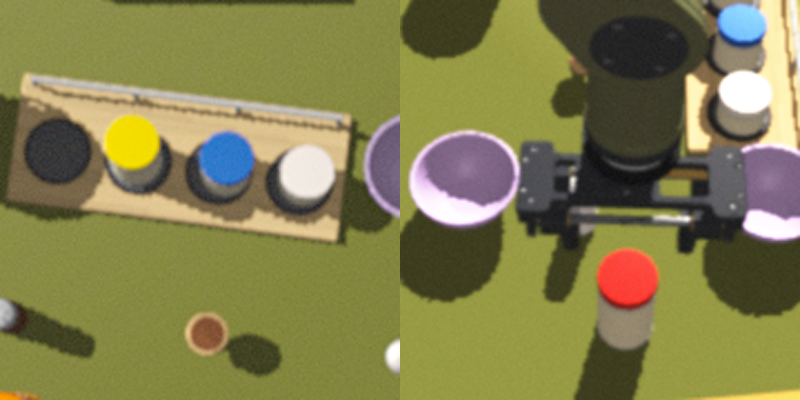

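Yellow, blue and white stand on pads 2 to 4, at top crop lids (132,142), (226,158) and (305,172). The gripper is centred over red at side crop (628,278). I'll grip red.

Call:
drive_tool([
  [[0, 0, 0], [0, 0.05, 0.7], 8.8],
  [[0, 0, 0], [1.8, 0, 0], 8.8],
  [[0, 0, 0], [2.8, 0, 0], 8.8],
  [[0, 0, 0], [2.8, 0, 0], 8.8],
  [[0, 0, 0], [1.6, 0, 0], 8.8],
  [[0, 0, 0], [0.9, 0, 0], 8.8],
  [[0, 0, 0], [0, 0, 0], 8.8],
  [[0, 0, 0], [0, 0, 0], 5],
  [[0, 0, 0], [0, 0, 0], 5],
  [[0, 0, 0], [0, 0, 0], 5],
  [[0, 0, 0], [0, 0, 0], 5],
  [[0, 0, 0], [0, 0, 0], 5],
])

```text
clock: 19.22
tool_pos: [0.4357, -0.3423, 0.0654]
eef_rot: [0.532, 0.465, -0.532, 0.467]
contact_force: [2.1, -0.7, 2.7]
opening: 0.647
```

Call:
drive_tool([
  [[0, 0, 0], [0, 0, 0], 5],
  [[0, 0, 0], [0, 0, 0], 5],
])

```text
clock: 19.38
tool_pos: [0.436, -0.3423, 0.0653]
eef_rot: [0.532, 0.465, -0.531, 0.467]
contact_force: [1.4, -0.4, 4.6]
opening: 0.628
```

```bash
python3 -c "
from h import *
to((.632,.1637,.215)); rotfix()"
```

```text
clk 19.38 tcp [ 0.436  -0.3423  0.0653] open 0.628 -> tool cm [-14.97  12.81 -52.73]
turn deg [ 0.07  0.03 -0.14]
```

Call:
drive_tool([
  [[0, 0, 0], [-0.5, 0, 0], 5],
  [[0, 0, 0], [-1.5, 0, 0], 5],
  [[0, 0, 0], [-2.5, 0, 0], 5],
  [[0, 0, 0], [-3, 0, 0], 5],
  [[0, 0, 0], [-3, 0, 0], 5],
  [[0, 0, 0], [-2.5, 0, 0], 5],
  [[0, 0, 0], [-1.5, 0.3, -1.2], 5],
  [[0, 0, 0], [-0.5, 0.6, -2.4], 5],
  [[0, 0, 0], [0, 0.85, -3.5], 5],
  [[0, 0, 0], [0, 0.85, -3.5], 5],
  [[0, 0, 0], [0, 0.85, -3.5], 5],
  [[0, 0, 0], [0, 0.85, -3.5], 5],
])

```text
clock: 20.38
tool_pos: [0.5, -0.1716, 0.2143]
eef_rot: [-0.532, -0.466, 0.532, -0.465]
contact_force: [0.2, 0.2, -2.0]
opening: 0.629
```

Call:
drive_tool([
  [[0, 0, 0], [0, 0.85, -3.5], 5],
  [[0, 0, 0], [0, 0.85, -3.5], 5],
  [[0, 0, 0], [0, 0.85, -3.5], 5],
  [[0, 0, 0], [0, 0.85, -3.5], 5],
  [[0, 0, 0], [0, 0.85, -3.5], 5],
  [[0, 0, 0], [0, 0.85, -3.5], 5],
  [[0, 0, 0], [0, 0.85, -3.5], 5],
  [[0, 0, 0], [0, 0.85, -3.5], 5],
  [[0, 0, 0], [0, 0.85, -3.5], 5],
  [[0, 0, 0], [0, 0.6, -2.3], 5],
  [[0, 0, 0], [0, 0.3, -1], 5],
  [[0, 0, 0], [0, 0, 0], 5],
])

```text
clock: 21.38
tool_pos: [0.6308, 0.1638, 0.214]
eef_rot: [0.531, 0.468, -0.531, 0.466]
contact_force: [-1.3, -0.2, -2.7]
opening: 0.63
```

Call:
drive_tool([
  [[0, 0, 0], [0, 0, 0], 5],
  [[0, 0, 0], [0, 0, 0], 5],
])

```text
clock: 21.55
tool_pos: [0.6308, 0.1571, 0.2142]
eef_rot: [-0.531, -0.465, 0.534, -0.466]
contact_force: [0.3, -0.8, -2.3]
opening: 0.632
```

```bash
python3 -c "
from h import *
to((.632,.1637,.0653+.014)); rotfix()
s=r.snapshot('side');m=masks(s['color']);w=r.get_state()['tool_pos']+[0,0,.0347]
print(blob(0,m['red'],proj(s,w),9),proj(s,w))
cv2.imwrite('pics/r2.png',cv2.resize(s['color'][60:260,250:450,::-1],(600,600),interpolation=cv2.INTER_CUBIC))"
```

```text
clk 21.55 tcp [0.6308 0.1571 0.2142] open 0.632 -> tool cm [13.49  0.04 -0.71]
turn deg [-0.09  0.19  0.05]Traceback (most recent call last):
  File "<string>", line 5, in <module>
    print(blob(0,m['red'],proj(s,w),9),proj(s,w))
          ~~~~^^^^^^^^^^^^^^^^^^^^^^^^
  File "h.py", line 12, in blob
    return sorted([(np.hypot(*(c[i]-near)),tuple(c[i].round(2)),st[i][2:].tolist()) for i in range(1,n) if st[i][4]>30])[0][1:]
           ~~~~~~~~~~~~~~~~~~~~~~~~~~~~~~~~~~~~~~~~~~~~~~~~~~~~~~~~~~~~~~~~~~~~~~~~~~~~~~~~~~~~~~~~~~~~~~~~~~~~~~~~~~~~~^^^
IndexError: list index out of range
```

Call:
drive_tool([
  [[0, 0, 0], [1.5, 0.05, -0.65], 5],
  [[0, 0, 0], [2.5, 0, 0], 5],
  [[0, 0, 0], [3, 0, 0], 5],
  [[0, 0, 0], [2.8, 0, 0], 5],
  [[0, 0, 0], [1.7, 0, 0], 5],
  [[0, 0, 0], [1, 0, 0], 5],
  [[0, 0, 0], [0.5, 0, 0], 5],
  [[0, 0, 0], [0.2, 0, 0], 5],
  [[0, 0, 0], [0, 0, 0], 5],
  [[0, 0, 0], [0, 0, 0], 5],
])

```text
clock: 22.43
tool_pos: [0.6337, 0.1672, 0.0838]
eef_rot: [0.533, 0.465, -0.531, 0.466]
contact_force: [0.2, -0.3, -2.0]
opening: 0.631
```

Call:
drive_tool([
  [[0, 0, 0], [0.2, -0.1, 0.2], 5],
  [[0, 0, 0], [0.15, 0, 0.1], 5],
  [[0, 0, 0], [0.1, 0, 0], 5],
  [[0, 0, 0], [0, 0, 0], 5],
  [[0, 0, 0], [0, 0, 0], 5],
])

```text
clock: 22.85
tool_pos: [0.6318, 0.1638, 0.0793]
eef_rot: [0.532, 0.465, -0.532, 0.466]
contact_force: [-1.0, -1.1, 5.9]
opening: 0.631
```

Call:
drive_tool([
  [[0, 0, 0], [0, 0, 0], 6],
  [[0, 0, 0], [0, 0, 0], 7],
  [[0, 0, 0], [0, 0, 0], 7],
  [[0, 0, 0], [0, 0, 0], 7],
  [[0, 0, 0], [-1, 0, 0], 7],
  [[0, 0, 0], [-2.5, 0, 0], 7],
  [[0, 0, 0], [-3.5, 0, 0], 8],
  [[0, 0, 0], [-3, 0, 0], 8],
])

```text
clock: 23.52
tool_pos: [0.6313, 0.1643, 0.18]
eef_rot: [0.532, 0.466, -0.532, 0.466]
contact_force: [1.4, -0.7, -0.1]
opening: 0.899
```

```bash
python3 -c "
from h import *
to((.607,-.021,.18));rotfix()"
```

```text
clk 23.52 tcp [0.6313 0.1643 0.18  ] open 0.899 -> tool cm [-0.    0.02 18.69]
turn deg [ 0.08 -0.02 -0.02]
```

Now I'll nudge blue: move over it at TCP z 0.18.

Call:
drive_tool([
  [[0, 0, 0], [0, 0, 2], 8],
  [[0, 0, 0], [0, 0, 3.2], 8],
  [[0, 0, 0], [0, 0, 3.8], 8],
  [[0, 0, 0], [0, 0, 3.8], 8],
  [[0, 0, 0], [0, 0, 3.2], 8],
  [[0, 0, 0], [0, 0, 1.9], 8],
  [[0, 0, 0], [0, 0, 0.8], 8],
  [[0, 0, 0], [0, 0, 0], 8],
  [[0, 0, 0], [0, 0, 0], 8],
])

```text
clock: 24.27
tool_pos: [0.6072, -0.0196, 0.1787]
eef_rot: [0.533, 0.466, -0.531, 0.466]
contact_force: [0.1, 1.1, -0.6]
opening: 0.909
```

```bash
python3 -c "
from h import *
to((.607,-.0212,.05));rotfix()"
```

```text
clk 24.27 tcp [ 0.6072 -0.0196  0.1787] open 0.909 -> tool cm [12.87 -0.02  0.18]
turn deg [ 0.12 -0.11 -0.08]
```

Call:
drive_tool([
  [[0, 0, 0], [2, 0, 0], 8],
  [[0, 0, 0], [3, 0, 0], 8],
  [[0, 0, 0], [3, 0, 0], 8],
  [[0, 0, 0], [2.4, 0, 0], 8],
  [[0, 0, 0], [1.5, 0, 0], 8],
  [[0, 0, 0], [0.8, 0, 0], 8],
  [[0, 0, 0], [0, 0, 0], 8],
  [[0, 0, 0], [0, 0, 0], 5],
  [[0, 0, 0], [0, 0, 0], 5],
  [[0, 0, 0], [0, 0, 0], 5],
  [[0, 0, 0], [0, 0, 0], 5],
  [[0, 0, 0], [0, 0, 0], 5],
])

```text
clock: 25.27
tool_pos: [0.6079, -0.0211, 0.0524]
eef_rot: [0.533, 0.465, -0.531, 0.466]
contact_force: [0.4, -0.6, 4.9]
opening: 0.629
```

Call:
drive_tool([
  [[0, 0, 0], [0, 0, 0], 5],
  [[0, 0, 0], [0, 0, 0], 5],
])

```text
clock: 25.43
tool_pos: [0.608, -0.0211, 0.0524]
eef_rot: [0.533, 0.465, -0.531, 0.466]
contact_force: [-0.5, 0.5, 6.5]
opening: 0.626
```

Call:
drive_tool([
  [[0, 0, 0], [-0.5, 0, 0], 5],
  [[0, 0, 0], [-0.5, 0, 0], 5],
  [[0, 0, 0], [0, 0, -0.35], 5],
  [[0, 0, 0], [0, 0, -0.25], 5],
  [[0, 0, 0], [0, 0, 0], 5],
  [[0, 0, 0], [0, 0, 0], 5],
  [[0, 0, 0], [0, 0, 0], 5],
])

```text
clock: 26.02
tool_pos: [0.6074, -0.0152, 0.0609]
eef_rot: [-0.532, -0.466, 0.532, -0.466]
contact_force: [0.1, -0.1, -2.2]
opening: 0.629
```

Call:
drive_tool([
  [[0, 0, 0], [0.5, 0, 0], 5],
  [[0, 0, 0], [0.3, 0, 0], 5],
  [[0, 0, 0], [0.15, 0, 0], 5],
  [[0, 0, 0], [0, 0, 0], 5],
  [[0, 0, 0], [0, 0, 0], 5],
])

```text
clock: 26.43
tool_pos: [0.6073, -0.0155, 0.0522]
eef_rot: [-0.532, -0.466, 0.532, -0.466]
contact_force: [-2.2, -0.6, 7.1]
opening: 0.631
```

Contact. I'll release, lift and back off toward the base for a clear view.

Call:
drive_tool([
  [[0, 0, 0], [0, 0, 0], 6],
  [[0, 0, 0], [0, 0, 0], 7],
  [[0, 0, 0], [0, 0, 0], 7],
  [[0, 0, 0], [0, 0, 0], 7],
  [[0, 0, 0], [-1, 0, 0], 7],
  [[0, 0, 0], [-2.5, 0, 0], 7],
  [[0, 0, 0], [-3.5, 0, 0], 8],
  [[0, 0, 0], [-3.5, 0, 0], 8],
  [[0, 0, 0], [-2.5, 0, 0], 8],
  [[0, 0, 0], [0, -2, 0], 8],
  [[0, 0, 0], [0, -3.5, 0], 8],
  [[0, 0, 0], [0, -3.5, 0], 8],
])

```text
clock: 27.43
tool_pos: [0.5183, -0.0034, 0.1828]
eef_rot: [0.533, 0.465, -0.531, 0.466]
contact_force: [-0.1, -0.2, -0.4]
opening: 0.907
```

Call:
drive_tool([
  [[0, 0, 0], [0, -3.5, 0], 8],
  [[0, 0, 0], [0, -2.5, 0], 8],
  [[0, 0, 0], [0, -1, 0], 8],
  [[0, 0, 0], [0, 0, 0], 8],
  [[0, 0, 0], [0, 0, 0], 8],
])

```text
clock: 27.85
tool_pos: [0.4497, 0.0059, 0.1822]
eef_rot: [0.532, 0.466, -0.531, 0.467]
contact_force: [0.6, 0.4, 0.3]
opening: 0.905
```

```bash
python3 -c "
from h import *
s=r.snapshot('top');m=masks(s['color'])
cv2.imwrite('pics/f0.png',s['color'][...,::-1])
for n in('top','side'):
    a=r.snapshot(n)['color'];a=a[70:250,120:420] if n=='top' else a[90:330,280:430]
    b=cv2.resize(a[...,::-1],(None if n!='top' else (500,300)) or (300,480),interpolation=cv2.INTER_CUBIC); b=cv2.copyMakeBorder(b,0,480-b.shape[0],0,0,0); o=b if n=='top' else np.hstack([o,b])
cv2.imwrite('pics/f1.png',o)
for c,p in(('red',(.632,.1637,.114)),('yellow',(.62,.0745,.096)),('blue',(.608,-.0147,.078)),('white',(.5961,-.1039,.06))):
    try: b=blob(0,m[c],proj(s,p),9);print(c,b,ray(s,*b[0],p[2]).round(4),'want',p)
    except Exception as e: print(c,e)
print(r.get_state()['tool_pos'],r.get_state()['clock'])"
```

```text
red ((np.float64(208.51), np.float64(126.9)), [26, 23, 456]) [0.6311 0.1666 0.114 ] want (0.632, 0.1637, 0.114)
yellow ((np.float64(248.9), np.float64(133.87)), [25, 24, 447]) [0.6196 0.0772 0.096 ] want (0.62, 0.0745, 0.096)
blue ((np.float64(287.7), np.float64(137.96)), [25, 18, 220]) [ 0.6144 -0.0117  0.078 ] want (0.608, -0.0147, 0.078)
white ((np.float64(327.65), np.float64(146.88)), [25, 24, 462]) [ 0.5973 -0.1063  0.06  ] want (0.5961, -0.1039, 0.06)
[0.45069    0.00581273 0.18175517] 28.0
```

View pics/f1.png

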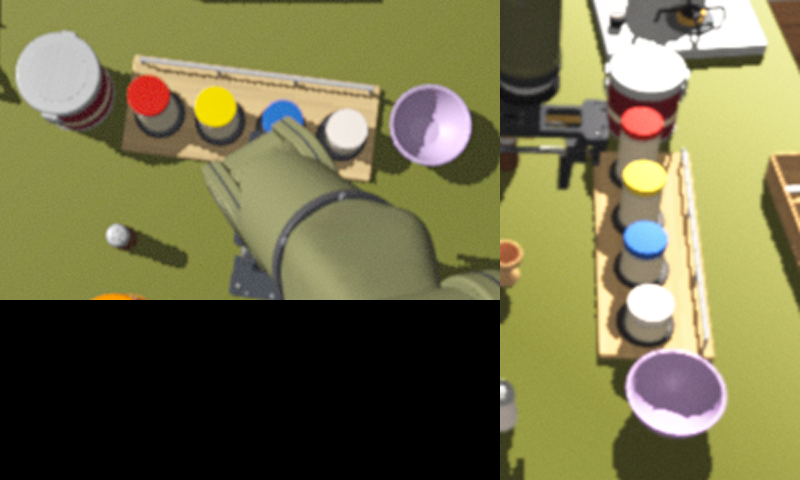

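All four stand on their pads in order. At side lids: red (642,122), yellow (643,177), blue (645,240) and white (650,305). The elbow hides part of blue from above, so I'll move aside once and check it.

Call:
drive_tool([
  [[0, 0, 0], [-1, 0, -2], 8],
  [[0, 0, 0], [-1, 0, -3.5], 8],
  [[0, 0, 0], [-1, 0, -3.5], 8],
  [[0, 0, 0], [0, 0, -3.5], 8],
  [[0, 0, 0], [0, 0, -3.5], 8],
  [[0, 0, 0], [0, 0, -3.5], 8],
  [[0, 0, 0], [0, 0, -3], 8],
  [[0, 0, 0], [0, 0, -1.5], 8],
  [[0, 0, 0], [0, 0, 0], 8],
  [[0, 0, 0], [0, 0, 0], 8],
])

```text
clock: 28.83
tool_pos: [0.4808, 0.2429, 0.2112]
eef_rot: [-0.532, -0.466, 0.532, -0.466]
contact_force: [-0.4, -1.7, 0.2]
opening: 0.905
```

```bash
python3 -c "
from h import *
s=r.snapshot('top');m=masks(s['color'])
for c,p in(('red',(.632,.1637,.114)),('yellow',(.62,.0745,.096)),('blue',(.608,-.0147,.078)),('white',(.5961,-.1039,.06))):
    b=blob(0,m[c],proj(s,p),9);print(c,b,ray(s,*b[0],p[2]).round(4),'want',p)
print(r.get_state()['clock'],r.get_state()['contact_force'])"
```

```text
red ((np.float64(208.49), np.float64(126.91)), [26, 23, 448]) [0.6311 0.1666 0.114 ] want (0.632, 0.1637, 0.114)
yellow ((np.float64(248.97), np.float64(133.9)), [25, 24, 445]) [0.6196 0.077  0.096 ] want (0.62, 0.0745, 0.096)
blue ((np.float64(289.2), np.float64(141.86)), [25, 23, 415]) [ 0.6052 -0.0151  0.078 ] want (0.608, -0.0147, 0.078)
white ((np.float64(327.59), np.float64(146.9)), [25, 24, 471]) [ 0.5972 -0.1061  0.06  ] want (0.5961, -0.1039, 0.06)
28.8833 [-0.34219963 -0.72482778 -0.00491908]
```

All four are within about 3 mm of their pad centres, so I'm handing in.

```bash
python3 -c "
from plant import r
print(r.finish_job())"
```

```text
the job is handed in; nothing more can be done
None
```

The four canisters now stand upright on the pads in falling order of height: red on pad 1 next to the wine-red tin, then yellow, blue, and white on pad 4 next to the lilac bowl. I handed the job in at about 29 s, with the gripper clear of everything.

- **Centring:** the last top-camera check put all four lids within about 3 mm of their pad centres. Blue first landed about 6 mm off, so I regripped and recentred it.
- **White pick:** near its inner reach limit the arm stopped about 7 mm high and 9 mm out, so the grip was shallower than planned. It held, and white was placed normally.
- **Checks that failed:** two colour checks of a held lid (yellow and red) found nothing in the side view. I placed those by the arm's reading and confirmed them afterwards from the top camera.
- **Tin and bowl:** the arm touched neither as far as I can tell. They looked in place in the final pictures, but I did not measure their positions.

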